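Find the gate of the right thickness and snap it into the casting tray

ROBOT

A 6-joint arm with a two-finger parallel gripper is mounted at the origin on a cart in front of the work surface, level with it; the furniture and walls round the work are solid. World frame = base frame: x ahead of the robot, y to its left, z up, the work surface at z = 0. Lengths are in m, angles in rad, forces in N, time in s.
With the tool pointing down it reaches from about 0.325 to 0.9 m from the base axis. Payload 3.5 kg.
Tool frame: the origin (TCP) lies midway between the tips of the shut fingers; the grasp point (between the pads) lies 19 mm behind it; z points along the fingers, y is the line along which they close (so a half turn about z gives the same grasp; the last joint's range is limited). The gripper opens to 85 mm and grips with 20 to 120 N. Pads are 22 mm wide; open, the fingers measure 114 mm over their backs; the gripper's body (76 mm by 85 mm) begins 54 mm behind the grasp point. The pads swing forward as they close: fully open they stand 13 mm farther back than shut.
Start: joints at [-1.446, 0.276, -0.026, 1.268, 0, 1.467], TCP at [0.141, -0.609, 0.231] pointing down, gripper open.
Joint ranges: [-3.12, 3.12], [-0.85, 1.88], [-1.08, 1.24], [-1.95, 2.15], [-1.57, 1.53], [-3.14, 3.14]. Speed limits (rad/s): [2.57, 2.57, 3.14, 3.14, 3.14, 3.14].

INTERFACE

Orientations are given as a 3x3 rotation matrix whose columns are the frame's x, y, z axes.
In Python, from workcell import r, eyes gives the robot as it stands.
- The arm moves only by the shell command python3 -m creep 'ROWS' [FORCE]. ROWS is JSON, a list of rows, each an object with "delta_pos": the shift along the tool's x, y, z in units of 0.04 m (1.0 is 0.04 m), a list of three; "rotation": the turn, a rotation vector about the tool's x, y, z in units of 90 degrees (1.0 is 90 degrees), a list of three; "grip": the closure, from -1 (fully open) to 1 (shut). A call has 1 to 20 rows; each row shifts and turns the commanded pose from where the row before left it, along the tool's axes as they then stand; what a row does not reach is not made up. A row lasts 1/8 s, in which the tool goes at most 62.5 mm and 10.7 degrees, less where a joint would pass 70% of its speed; a pose out of reach is approached as far as the arm can. A call with a number of a shift or a turn outside -1 to 1 is refused whole. A call with a gripper value outside its range is refused whole. The fingers move at their own pace and stop on an object; FORCE is the grip in N (left out, the last holds). Time passes only in rows, so rows that do not move let the fingers close. It gives the time, the measured TCP pose, the force, the opening and the grip force at its end, in the units of the state.
- r.get_state(): the state, without advancing time (a new reading comes with each control period).
- eyes.camera(name): name is "side" or "top"; returns a dict with "color" (384x512x3 uint8, red, green, blue), "K" (3x3 intrinsics, pixels), "rvec" (rotation vector, rad) and "tvec" (3), from world to camera coordinates, as OpenCV has them. Camera axes: x right, y down, z forward; pixel columns grow to the right and rows downward; lengths in m; the calibration is good to about 2 mm. A picture is of the moment at which its call begins. There is no depth.
- r.job_done(): hands the job in; it is judged then, once.
The state is a dict: "t": time; "joint_positions": joint angles; "dq": joint speeds; "tau": joint torques, N m; "position": TCP position; "eef_rot": TCP orientation; "force": force on the tool from outside, world axes, zero at the start; "torque": the same for the moment, N m; "gripper_width": finger opening in m; "grip_force": force on a finger pad.
Only numpy, scipy, OpenCV 4.12 (cv2) and the standard library are available. Lean on these libraries where they do the work, as an engineer would, in place of code of your own. Each camera call takes 0.05 s, during which the arm holds its last target. There are 200 camera calls.

TASK

Close the open end of the gel casting tray with an end gate from the rack. Only the 11 mm thick gate is right, so pinch the three look-alikes to find it, leave the other two standing in the rack, and slide the right one, foot down, into the tray's groove. Press it gently down on the rubber seal, with about 10 newtons, until both spring catches have snapped over its shoulders and it stays down by itself; then let go, and leave the glassware alone.

Things in the scene. Friction and masses are not known exactly. Their poses are not given: they have to be found in the camera images.
- rack: fixed grey plastic rack, 116 x 196 x 28 mm. Origin: centre of its underside on the worktop. Three equal slots along its x, at y = -75, 0 and +75 mm, each 100 x 15.6 mm with its floor 6 mm above the worktop and its rim at 28 mm, hold the gates
- gate_k: one of 3 look-alike white end gates, an upright plate: foot 96 mm wide, 28 mm high, on it a centred neck 62 mm wide; 90 mm tall in all, about 0.12 kg. They are 8, 11 and 14 mm thick all over; which is which is not told, their slots change. Origin: centre of the underside, 6 mm above the worktop in the rack; x along the width, y through the thickness, z up
- gate_m: one of 3 look-alike white end gates, an upright plate: foot 96 mm wide, 28 mm high, on it a centred neck 62 mm wide; 90 mm tall in all, about 0.12 kg. They are 8, 11 and 14 mm thick all over; which is which is not told, their slots change. Origin: centre of the underside, 6 mm above the worktop in the rack; x along the width, y through the thickness, z up
- gate_r: one of 3 look-alike white end gates, an upright plate: foot 96 mm wide, 28 mm high, on it a centred neck 62 mm wide; 90 mm tall in all, about 0.12 kg. They are 8, 11 and 14 mm thick all over; which is which is not told, their slots change. Origin: centre of the underside, 6 mm above the worktop in the rack; x along the width, y through the thickness, z up
- tray: fixed grey casting tray, a trough 108 mm wide with walls 37 mm high that runs 125 mm to its -y from the origin, where its end is open. Origin: on the worktop under the centre of the groove that closes this end; x along the groove, z up. A gate goes in from above, foot down, its width along the tray's x, either way round
- groove_mouth (a point): centre of the groove's mouth, 76 mm above the worktop, axes as the tray. Two C-shaped posts form the groove: 98 mm long in x, 12.4 mm wide in y (at 36 to 49 mm either side); the top 10 mm flare 5 mm wider. The rubber seal is at its bottom; the relaxed seal's top is 14 to 30 mm above the worktop, set anew each time and not told
- catch_zone (a point): point in the groove, 47 mm above the worktop. In each post a spring catch, bevelled above, flat below, reaches 4 mm into the groove, 26 mm above the relaxed seal, set with it. The foot pushes the catches aside (drag 1 to 7 N), then meets the seal; with the seal 2 mm down they snap over the shoulders, the foot's top ends, and hold the gate
- seal (a joint): black rubber seal bar, 94 x 10 mm, at the bottom of the tray's groove: how far it is pressed down, in m; 0 relaxed. It gives 0.33 mm for each newton and rises again when let free; a gate held by the catches keeps it about 2 mm down; more than 5.8 mm (17 N on the seal) damages it
- side_spring_a (a joint): spring shoe in the post at x = +42 mm of the tray, 30 to 39 mm above the worktop, on its +y face: bevelled above, it reaches 3 mm into the groove. Value: how far it is pushed back, in m. With the 11 mm gate both are pushed back 1.6 mm or more; the 8 mm gate leaves one of them under 1 mm (loose, it would leak), the 14 mm gate does not enter
- side_spring_b (a joint): spring shoe in the post at x = +42 mm of the tray, 30 to 39 mm above the worktop, on its -y face: bevelled above, it reaches 3 mm into the groove. Value: how far it is pushed back, in m. With the 11 mm gate both are pushed back 1.6 mm or more; the 8 mm gate leaves one of them under 1 mm (loose, it would leak), the 14 mm gate does not enter
- flask: conical glass flask, 74 mm wide, 109 mm tall; bystander; origin: centre of its underside
- dishes: stack of round dishes, 72 mm wide, 40 mm tall; bystander; origin: centre of its underside
- beaker: glass beaker, 54 mm wide, 70 mm tall; bystander; origin: centre of its underside

How it is judged:
By the outcome, as a careful person would: the job done as asked, in the order asked, and still so for the second after the job is handed in, with the robot touching nothing.
It also fails if it takes over 58 s, if anything falls off the work surface, if the arm or the gripper's body presses on something with over 40 N, if the wrist force passes 120 N, or if a joint passes its speed limit or range.

## Working session

There is one attempt and no reset: what is moved stays moved. The work goes in short steps, Python scripts to look and compute and a shell command to move; the robot and the scene stay as the last step left them, time stands still between calls to the robot, and variables do not carry over. Pictures are saved under pics/ and viewed, at most 10 in all, crops included, and the job is handed in when it is done.

```bash
ls; mkdir -p pics; python3 - <<'E'
from workcell import r,eyes
import cv2,numpy as np
s=r.get_state();print(s)
for n in("side","top"):
    c=eyes.camera(n);cv2.imwrite(f"pics/{n}0.png",cv2.resize(c["color"][:,:,::-1],(800,600),interpolation=cv2.INTER_CUBIC))
    R=cv2.Rodrigues(c["rvec"])[0];print(n,c["K"].tolist(),c["rvec"],c["tvec"],"pos",-R.T@np.array(c["tvec"]).ravel())
E
```

```text
pics
{'t': 0.0, 'joint_positions': array([-1.44638777e+00,  2.77104075e-01, -2.79002945e-02,  1.26800630e+00,
        6.29619842e-06,  1.46736085e+00]), 'dq': array([-1.14104293e-05, -1.39769663e-03, -3.26112270e-04, -3.99778730e-04,
        3.51565514e-04, -3.84629752e-04]), 'tau': array([-1.00514735e-03, -4.45512056e+01,  2.95201653e+01,  1.65031850e-02,
       -1.80386251e-04, -3.21651612e-07]), 'position': array([ 0.14104568, -0.60806695,  0.23016852]), 'eef_rot': array([[ 9.74155677e-01,  2.25877501e-01, -2.68525119e-04],
       [ 2.25877538e-01, -9.74153225e-01,  2.19800634e-03],
       [ 2.34895568e-04, -2.20185414e-03, -9.99997548e-01]]), 'force': array([0.06527658, 0.97680977, 0.46327949]), 'torque': array([0.00528872, 0.05842271, 0.02820977]), 'grip_force': 0.0, 'gripper_width': 0.08545515677357711}
side [[428.5925677318649, 0.0, 256.01067239263415], [0.0, 428.5925677318649, 192.29968757770882], [0.0, 0.0, 1.0]] [ 2.03105999 -0.20924049  0.11966119] [-0.59227962  0.17157768  0.81123828] pos [ 0.45427322 -0.75221008  0.51590448]
top [[437.17594417035014, 0.0, 252.8771178684502], [0.0, 437.17594417035014, 194.5766516800154], [0.0, 0.0, 1.0]] [ 2.09666075 -2.12254094  0.22186915] [0.08750908 0.60959479 0.96495714] pos [0.39513581 0.08002418 1.07138684]
```

View pics/side0.png

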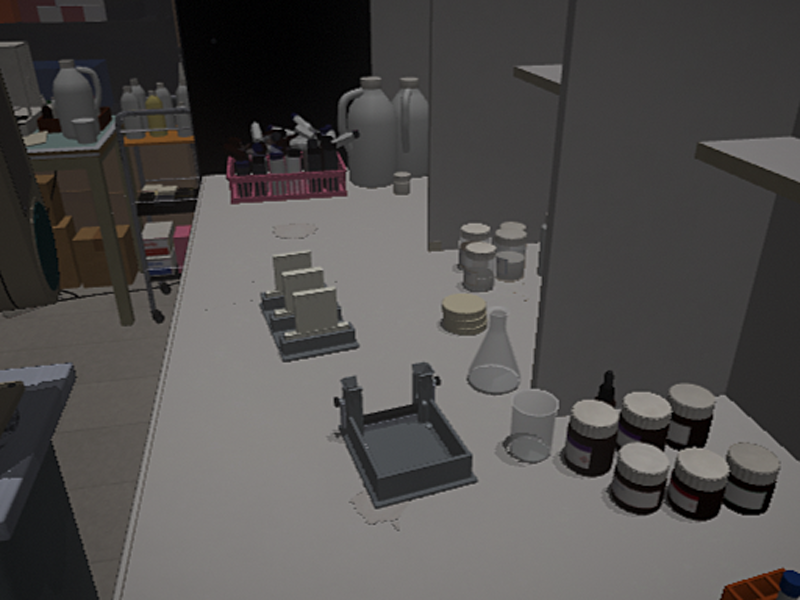

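View pics/top0.png

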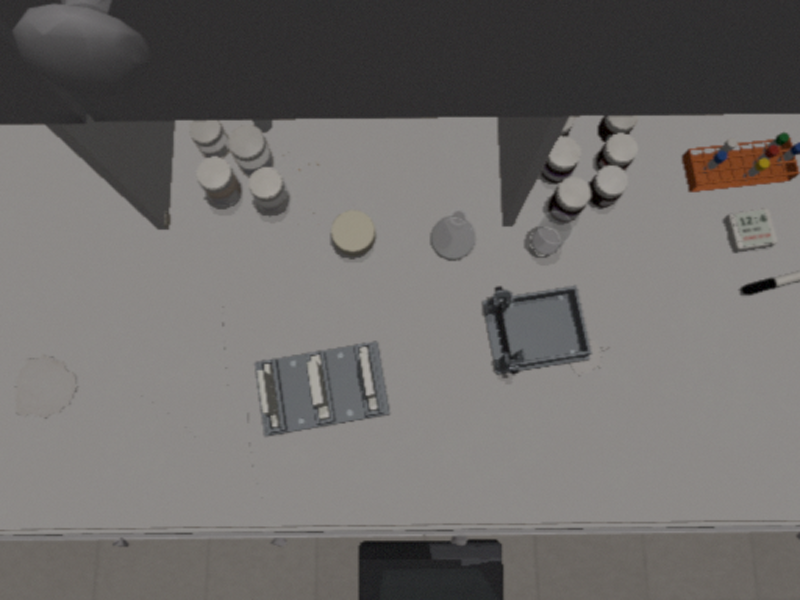

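The rack with three gates is left of centre in the top view (256..389, 342..435). The tray is at (485..590, 287..377), with its posts on the left at (500,300) and (508,360). The flask, beaker and dishes stand beyond, towards +x. Next I'll zoom in for exact points.

```bash
cat > h.py <<'E'
import cv2,numpy as np
from workcell import r,eyes
def comp(name,specs):
    ims={n:eyes.camera(n)["color"][:,:,::-1] for n in set(s[0] for s in specs)}
    t=[]
    for n,x,y in specs:
        c=cv2.resize(ims[n][y:y+75,x:x+100],(400,300),interpolation=cv2.INTER_CUBIC)
        c=np.clip(c.astype(float)*1.6,0,255).astype(np.uint8)
        for i in range(0,100,10):
            L=8 if i%50 else 16
            cv2.line(c,(i*4,0),(i*4,L),(0,255,255),1); 
            if i<75: cv2.line(c,(0,i*4),(L,i*4),(0,255,255),1)
        t.append(c)
    cv2.imwrite(f"pics/{name}.png",np.vstack([np.hstack(t[:2]),np.hstack(t[2:])]) if len(t)==4 else np.hstack(t))
E
python3 -c "
from h import *
comp('z1',[('top',160,213),('top',300,177),('side',155,155),('side',210,228)])"
```

```text
(no output)
```

View pics/z1.png

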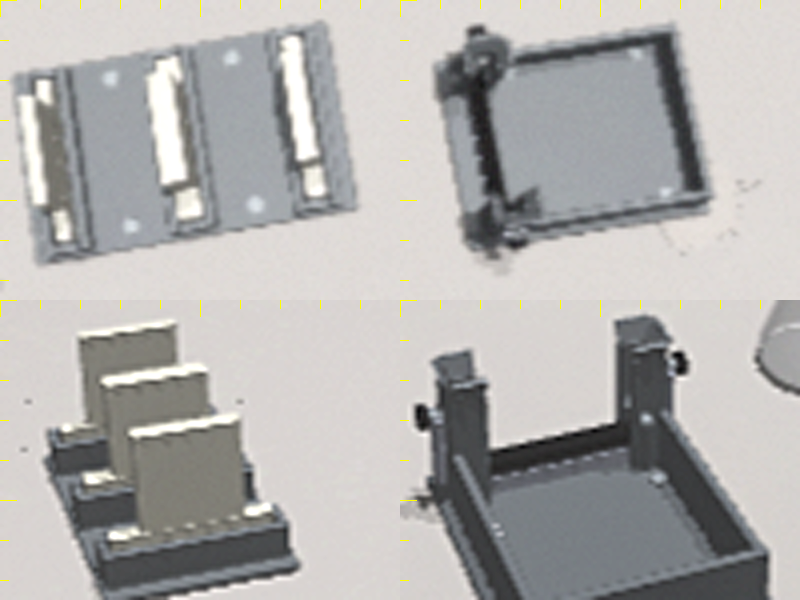

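The top crop shows the base plate corners at (13,75), (325,22), (357,207) and (38,265). The gate tops are bright strips. The tray's far wall corners are about (678,28) and (710,197), and the side crop shows the two post tops at z = 76. I'll fit the poses and overlay a wireframe.

```bash
cat >> h.py <<'E'
from scipy.optimize import least_squares
C={n:eyes.camera(n) for n in("top","side")} if 0 else None
def proj(c,P): return cv2.projectPoints(np.array(P,float).reshape(-1,3),c["rvec"],c["tvec"],c["K"],None)[0].reshape(-1,2)
def W(p,P):
    P=np.array(P,float);cs,sn=np.cos(p[2]),np.sin(p[2])
    return np.c_[p[0]+cs*P[:,0]-sn*P[:,1],p[1]+sn*P[:,0]+cs*P[:,1],P[:,2]]
E
cat > fit.py <<'E'
from h import *
C={n:eyes.camera(n) for n in("top","side")}
def px(ox,oy,L): return (np.array(L,float)+.5)/4-.5+[ox,oy]
def fit(obs,x0,loss='soft_l1'):
    f=lambda p:np.concatenate([(proj(C[n],W(p,P))-q).ravel() for n,P,q in obs])
    s=least_squares(f,x0,loss=loss);return s.x,f(s.x).reshape(-1,2)
zb=.005
rack=[("top",[(.058,.098,zb),(.058,-.098,zb),(-.058,-.098,zb),(-.058,.098,zb)],px(160,213,[(13,75),(325,22),(357,207),(38,265)])),
("side",[(-.058,-.098,0),(.058,-.098,0)],np.array([(283,357),(356,347)])*.64)]
pr,e=fit(rack,[.3,.25,.1]);print("rack",pr,e.round(1).tolist())
tray=[("top",[(.054,-.125,.037),(-.054,-.125,.037)],px(300,177,[(278,27),(311,196)])),
("side",[(.054,-.125,.037)],px(210,228,[(367,252)])),("side",[(-.054,-.125,.037),(-.054,-.125,0),(.054,-.125,0)],np.array([(380,487),(381,503),(475,479)])*.64)]
pt,e=fit(tray,[.4,-.05,.1]);print("tray",pt,e.round(1).tolist())
for n in C:
    im=cv2.resize(C[n]["color"][:,:,::-1],None,fx=8,fy=8,interpolation=cv2.INTER_CUBIC)
    im=np.clip(im*1.6,0,255).astype(np.uint8)
    def poly(p,P,col,cl=True): cv2.polylines(im,[((proj(C[n],W(p,P))+.5)*8-.5).round().astype(int)],cl,col,1,cv2.LINE_AA)
    def box(x0,x1,y0,y1): return lambda z:[(x0,y0,z),(x1,y0,z),(x1,y1,z),(x0,y1,z)]
    poly(pr,box(-.058,.058,-.098,.098)(0),(0,0,255))
    for y in(-.075,0,.075):
        poly(pr,box(-.05,.05,y-.0078,y+.0078)(.028),(0,255,0)); poly(pr,[(-.031,y,.096),(.031,y,.096)],(255,0,0)); poly(pr,[(-.048,y,.034),(-.031,y,.034)],(255,0,0)); poly(pr,[(.048,y,.034),(.031,y,.034)],(255,0,0))
    poly(pt,box(-.054,.054,-.125,0)(.037),(0,0,255))
    poly(pt,box(-.049,.049,-.0062,.0062)(.076),(0,255,0)); poly(pt,box(-.049,.049,-.0062,.0062)(.0661),(255,0,0))
    C[n]["im"]=im
def cut(n,x,y): return cv2.resize(C[n]["im"][y*8:y*8+600,x*8:x*8+800],(800,600))
cv2.imwrite("pics/ov.png",np.vstack([np.hstack([cv2.resize(cut(*a),(400,300),interpolation=cv2.INTER_AREA) for a in q]) for q in [(("top",160,213),("top",300,177)),(("side",155,155),("side",210,228))]]))
E
python3 fit.py
```

```text
rack [0.49177899 0.19713916 0.15704117] [[-0.5, 0.1], [0.4, -0.0], [0.2, 0.6], [-0.7, 0.1], [-0.1, 2.7], [2.1, -0.3]]
tray [ 0.57305487 -0.08769477  0.14790823] [[0.1, -1.6], [1.5, -0.4], [1.6, -0.6], [-0.4, -6.4], [-0.6, 0.5], [-1.9, 0.3]]
```

View pics/ov.png

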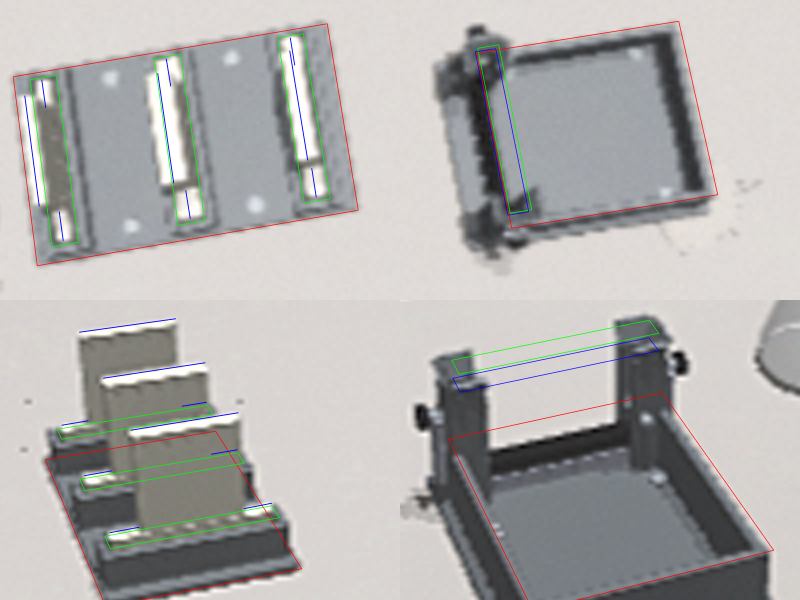

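The rack fit is within a pixel. The tray fit is several mm off, so I'll zoom on the posts and refit from them.

```bash
python3 - <<'E'
from h import *
C={n:eyes.camera(n) for n in("top","side")}
t=[]
for n,x,y in [("top",306,180),("top",308,218),("side",213,236),("side",256,228)]:
    c=cv2.resize(C[n]["color"][y:y+30,x:x+40,::-1],(400,300),interpolation=cv2.INTER_CUBIC)
    c=np.clip(c.astype(float)*2.2,0,255).astype(np.uint8)
    for i in range(0,40,5):
        cv2.line(c,(i*10+5,0),(i*10+5,10),(0,255,255),1); cv2.putText(c,str(x+i),(i*10-5,22),0,.35,(0,0,255),1)
        if i<30: cv2.line(c,(0,i*10+5),(10,i*10+5),(0,255,255),1); cv2.putText(c,str(y+i),(12,i*10+9),0,.35,(0,0,255),1)
    t.append(c)
cv2.imwrite("pics/z2.png",np.vstack([np.hstack(t[:2]),np.hstack(t[2:])]))
E
```

```text
(no output)
```

View pics/z2.png

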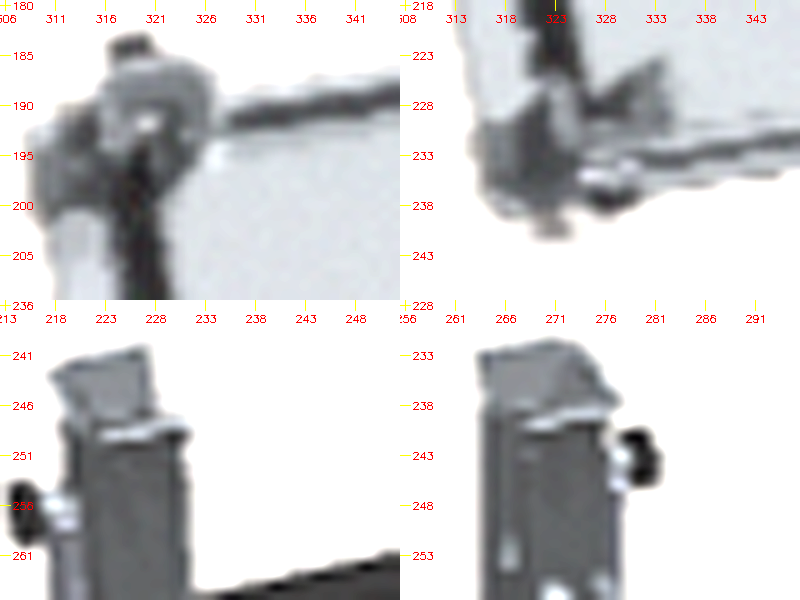

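The side zoom shows the inner ends (x = ∓36) of the groove mouth centred at about (229.2,244) and (265.4,236.5). In the top zoom the black seal line passes through (319.8,204) and (322.8,221). I'll refit with these.

```bash
cat > fit2.py <<'E'
from h import *
C={n:eyes.camera(n) for n in("top","side")}
far=np.array([[(278,27)],[(311,196)]],float).reshape(2,2); far=(far+.5)/4-.5+[300,177]
def f(p,full=False):
    a=(proj(C["side"],W(p,[(-.036,0,.076),(.036,0,.076)]))-[(229.2,244),(265.4,236.5)])
    s=proj(C["top"],W(p,[(-.03,0,.022),(.03,0,.022)]))
    # horizontal distance of seal line to measured points
    d=[s[0,0]+(s[1,0]-s[0,0])*(v-s[0,1])/(s[1,1]-s[0,1])-u for u,v in[(319.8,204),(322.8,221)]]
    q=proj(C["top"],W(p,[(.054,-.125,.037),(-.054,-.125,.037)]))
    b=q-far
    return (a,d,b) if full else np.r_[a.ravel(),d,b.mean(0)]
s=least_squares(f,[.57,-.08,.16]);print(s.x);[print(np.round(v,1).tolist()) for v in f(s.x,1)]
pr=np.array([.4918,.1971,.157]);
R=r.get_state()["eef_rot"]
for y in(-.075,0,.075): print("slot",y,W(pr,[(0,y,0)])[0].round(4))
E
python3 fit2.py
```

```text
[ 0.57066355 -0.08726188  0.15011944]
[[-0.3, -1.0], [-0.1, -1.0]]
[0.2, 0.6]
[[-0.1, -0.8], [1.5, 0.5]]
slot -0.075 [0.5035 0.123  0.    ]
slot 0 [0.4918 0.1971 0.    ]
slot 0.075 [0.4801 0.2712 0.    ]
```

```bash
python3 -m creep '[{"delta_pos":[0,0,0],"rotation":[0,0,-0.115],"grip":0},{"delta_pos":[0,0,0],"rotation":[0,0,-0.115],"grip":0},{"delta_pos":[0,0,0],"rotation":[0,0,-0.115],"grip":0},{"delta_pos":[0,0,0],"rotation":[0,0,-0.115],"grip":0},{"delta_pos":[0,0,0],"rotation":[0,0,-0.115],"grip":0},{"delta_pos":[0,0,0],"rotation":[0,0,-0.115],"grip":0},{"delta_pos":[0,0,0],"rotation":[0,0,-0.115],"grip":0},{"delta_pos":[0,0,0],"rotation":[0,0,-0.115],"grip":0},{"delta_pos":[0,0,0],"rotation":[0,0,-0.115],"grip":0},{"delta_pos":[0,0,0],"rotation":[0,0,-0.115],"grip":0},{"delta_pos":[0,0,0],"rotation":[0,0,-0.115],"grip":0},{"delta_pos":[0,0,0],"rotation":[0,0,-0.115],"grip":0},{"delta_pos":[0,0,0],"rotation":[0,0,-0.115],"grip":0},{"delta_pos":[0,0,0],"rotation":[0,0,-0.115],"grip":0},{"delta_pos":[0,0,0],"rotation":[0,0,-0.115],"grip":0},{"delta_pos":[0,0,0],"rotation":[0,0,-0.115],"grip":0},{"delta_pos":[0,0,0],"rotation":[0,0,-0.115],"grip":0}]' 20
cat > w.py <<'E'
from h import *
c=eyes.camera("top");g=c["color"].astype(float).mean(2);pr=[.4918,.1971,.157]
for y in(-.075,0,.075):
    t=np.linspace(-.02,.02,161);acc=[]
    for x in np.linspace(-.02,.02,21):
        q=proj(c,W(pr,np.c_[np.full_like(t,x),y+t,np.full_like(t,.096)])).astype(np.float32)
        acc.append(cv2.remap(g.astype(np.float32),q[None,:,0],q[None,:,1],cv2.INTER_LINEAR)[0])
    a=np.mean(acc,0);print(y,a[::8].round().astype(int).tolist())
E
python3 w.py
```

```text
t: 2.62
position: [0.1412, -0.6089, 0.2314]
eef_rot: [[-0.987, -0.162, 0.0], [-0.162, 0.987, -0.0], [0.0, -0.0, -1.0]]
force: [-1.2, 0.1, 0.7]
gripper_width: 0.0428
grip_force: 0.0
-0.075 [106, 104, 101, 98, 99, 88, 83, 118, 151, 164, 164, 161, 142, 96, 65, 62, 73, 92, 103, 105, 105]
0 [83, 94, 95, 82, 73, 79, 109, 144, 162, 164, 164, 163, 158, 138, 106, 101, 103, 103, 103, 103, 103]
0.075 [93, 80, 73, 72, 72, 72, 74, 90, 127, 156, 160, 150, 129, 120, 132, 137, 137, 137, 137, 137, 137]
```

```bash
python3 -m creep '[{"delta_pos":[-1,1,0],"rotation":[0,0,0.004],"grip":0},{"delta_pos":[-1,1,0],"rotation":[0,0,0],"grip":0},{"delta_pos":[-1,1,0],"rotation":[0,0,0],"grip":0},{"delta_pos":[-1,1,0],"rotation":[0,0,0],"grip":0},{"delta_pos":[-1,1,0],"rotation":[0,0,0],"grip":0},{"delta_pos":[-1,1,0],"rotation":[0,0,0],"grip":0},{"delta_pos":[-1,1,0],"rotation":[0,0,0],"grip":0},{"delta_pos":[-1,1,0],"rotation":[0,0,0],"grip":0},{"delta_pos":[-1,1,0],"rotation":[0,0,0],"grip":0},{"delta_pos":[-1,1,0],"rotation":[0,0,0],"grip":0},{"delta_pos":[-0.2,1,0],"rotation":[0,0,0],"grip":0},{"delta_pos":[-0.2,1,0],"rotation":[0,0,0],"grip":0},{"delta_pos":[-0.2,1,0],"rotation":[0,0,0],"grip":0},{"delta_pos":[-0.2,1,0],"rotation":[0,0,0],"grip":0},{"delta_pos":[-0.2,1,0],"rotation":[0,0,0],"grip":0},{"delta_pos":[-0.2,1,0],"rotation":[0,0,0],"grip":0},{"delta_pos":[-0.2,1,0],"rotation":[0,0,0],"grip":0},{"delta_pos":[-0.2,1,0],"rotation":[0,0,0],"grip":0},{"delta_pos":[-0.2,1,0],"rotation":[0,0,0],"grip":0},{"delta_pos":[0,0.8,0],"rotation":[0,0,0],"grip":0}]'
cat > go.py <<'E'
# prints shift in tool units from measured TCP to target: go.py x y z yaw(of tray/rack)
import sys;from h import *
s=r.get_state();x,y,z,th=map(float,sys.argv[1:5]);R=s["eef_rot"]
d=R.T@(np.array([x,y,z])-s["position"])/.04
print("units",d.round(3),"yawerr units",((np.arctan2(R[1,0],R[0,0])-(th-np.pi)+np.pi)%(2*np.pi)-np.pi)/(np.pi/2),"tilt",R[:2,2].round(4),"q",s["joint_positions"].round(2),"F",s["force"].round(1))
E
python3 go.py .4801 .2712 .055 .157
```

```text
t: 5.18
position: [0.4887, 0.247, 0.2315]
eef_rot: [[-0.989, -0.148, 0.001], [-0.148, 0.989, 0.0], [-0.001, 0.0, -1.0]]
force: [-0.0, -0.4, -0.7]
gripper_width: 0.0425
grip_force: 0.0
units [0.127 0.63  4.412] yawerr units -0.005174643775765035 tilt [0.0007 0.0003] q [ 0.35  0.14 -0.2   1.23  0.    0.2 ] F [-0.  -0.4 -0.7]
```

```bash
python3 -m creep '[{"delta_pos":[-0.1,0.55,0.8],"rotation":[0,0,0],"grip":0},{"delta_pos":[0,0,0.7],"rotation":[0,0,0],"grip":0},{"delta_pos":[0,0,0],"rotation":[0,0,0],"grip":0},{"delta_pos":[0,0,0],"rotation":[0,0,0],"grip":0}]'
python3 go.py .4801 .2712 .055 .157
```

```text
t: 5.68
position: [0.4897, 0.2677, 0.1723]
eef_rot: [[-0.989, -0.149, 0.001], [-0.149, 0.989, 0.0], [-0.001, 0.0, -1.0]]
force: [-0.1, -0.1, 0.3]
gripper_width: 0.0427
grip_force: 0.0
units [0.229 0.122 2.933] yawerr units -0.004784111074787346 tilt [0.0012 0.0005] q [ 0.38  0.2  -0.26  1.12 -0.    0.23] F [-0.1 -0.1  0.3]
```

```bash
python3 -m creep '[{"delta_pos":[0.23,0.12,0],"rotation":[0,0,-0.005],"grip":0},{"delta_pos":[0,0,0.9],"rotation":[0,0,0],"grip":0},{"delta_pos":[0,0,0.9],"rotation":[0,0,0],"grip":0},{"delta_pos":[0,0,0.7],"rotation":[0,0,0],"grip":0},{"delta_pos":[0,0,0.4],"rotation":[0,0,0],"grip":0},{"delta_pos":[0,0,0],"rotation":[0,0,0],"grip":1},{"delta_pos":[0,0,0],"rotation":[0,0,0],"grip":1},{"delta_pos":[0,0,0],"rotation":[0,0,0],"grip":1},{"delta_pos":[0,0,0],"rotation":[0,0,0],"grip":1},{"delta_pos":[0,0,0],"rotation":[0,0,0],"grip":1}]' 20
python3 go.py .4801 .2712 .055 .157
```

```text
t: 6.92
position: [0.4805, 0.2715, 0.0567]
eef_rot: [[-0.987, -0.158, 0.002], [-0.158, 0.987, 0.001], [-0.002, 0.001, -1.0]]
force: [-0.8, -0.5, 5.8]
gripper_width: 0.0078
grip_force: 28.2
units [ 0.01  -0.006  0.042] yawerr units 0.001091766859496264 tilt [0.0023 0.001 ] q [ 0.4   0.3  -0.4   0.87  0.    0.24] F [-0.8 -0.5  5.8]
```

```bash
python3 -m creep '[{"delta_pos":[0,0,0],"rotation":[0,0,0],"grip":0},{"delta_pos":[0,0,0],"rotation":[0,0,0],"grip":0},{"delta_pos":[0,0,0],"rotation":[0,0,0],"grip":0},{"delta_pos":[0,0,-0.7],"rotation":[0,0,0],"grip":0},{"delta_pos":[0,0,-0.9],"rotation":[0,0,0],"grip":0},{"delta_pos":[0,0,-0.8],"rotation":[0,0,0],"grip":0},{"delta_pos":[0,-0.9,0],"rotation":[0,0,0],"grip":0},{"delta_pos":[0,-0.98,0],"rotation":[0,0,0],"grip":0},{"delta_pos":[0,0,0],"rotation":[0,0,0],"grip":0},{"delta_pos":[0,0,0],"rotation":[0,0,0],"grip":0}]' 20
python3 go.py .4918 .1971 .055 .157
```

```text
t: 8.18
position: [0.4911, 0.1969, 0.1511]
eef_rot: [[-0.988, -0.158, -0.0], [-0.158, 0.988, 0.0], [0.0, 0.0, -1.0]]
force: [-0.8, 0.7, -0.5]
gripper_width: 0.0429
grip_force: 0.0
units [-0.02   0.     2.403] yawerr units 0.0008083559145846206 tilt [-0.0004  0.0004] q [ 0.26  0.17 -0.34  1.06  0.    0.1 ] F [-0.8  0.7 -0.5]
```

```bash
python3 -m creep '[{"delta_pos":[-0.02,0,0.8],"rotation":[0,0,0],"grip":0},{"delta_pos":[0,0,0.8],"rotation":[0,0,0],"grip":0},{"delta_pos":[0,0,0.8],"rotation":[0,0,0],"grip":0},{"delta_pos":[0,0,0],"rotation":[0,0,0],"grip":1},{"delta_pos":[0,0,0],"rotation":[0,0,0],"grip":1},{"delta_pos":[0,0,0],"rotation":[0,0,0],"grip":1},{"delta_pos":[0,0,0],"rotation":[0,0,0],"grip":1},{"delta_pos":[0,0,0],"rotation":[0,0,0],"grip":1}]' 20
python3 go.py .4918 .1971 .055 .157
python3 -m creep '[{"delta_pos":[0,0,0],"rotation":[0,0,0],"grip":0},{"delta_pos":[0,0,0],"rotation":[0,0,0],"grip":0},{"delta_pos":[0,0,0],"rotation":[0,0,0],"grip":0},{"delta_pos":[0,0,-0.8],"rotation":[0,0,0],"grip":0},{"delta_pos":[0,0,-0.8],"rotation":[0,0,0],"grip":0},{"delta_pos":[0,0,-0.8],"rotation":[0,0,0],"grip":0},{"delta_pos":[0,-0.9,0],"rotation":[0,0,0],"grip":0},{"delta_pos":[0,-0.98,0],"rotation":[0,0,0],"grip":0},{"delta_pos":[0,0,0],"rotation":[0,0,0],"grip":0},{"delta_pos":[0,0,0],"rotation":[0,0,0],"grip":0}]' 20
python3 go.py .5035 .123 .050 .157
```

```text
t: 9.18
position: [0.4925, 0.197, 0.0559]
eef_rot: [[-0.987, -0.158, 0.001], [-0.158, 0.987, 0.0], [-0.001, 0.0, -1.0]]
force: [0.2, -0.5, -1.2]
gripper_width: 0.0138
grip_force: 26.4
units [0.016 0.005 0.024] yawerr units 0.0010376402100912157 tilt [0.0011 0.0003] q [ 0.26  0.27 -0.44  0.86  0.    0.1 ] F [ 0.2 -0.5 -1.2]
t: 10.42
position: [0.5037, 0.1228, 0.1512]
eef_rot: [[-0.988, -0.158, -0.0], [-0.158, 0.988, 0.0], [0.0, 0.001, -1.0]]
force: [-0.0, 0.7, -0.5]
gripper_width: 0.0428
grip_force: 0.0
units [0.004 0.005 2.531] yawerr units 0.000783861436902652 tilt [-0.0003  0.0005] q [ 0.11  0.15 -0.36  1.06  0.   -0.04] F [-0.   0.7 -0.5]
```

```bash
python3 -m creep '[{"delta_pos":[0,0,0.85],"rotation":[0,0,0],"grip":0},{"delta_pos":[0,0,0.85],"rotation":[0,0,0],"grip":0},{"delta_pos":[0,0,0.83],"rotation":[0,0,0],"grip":0},{"delta_pos":[0,0,0],"rotation":[0,0,0],"grip":1},{"delta_pos":[0,0,0],"rotation":[0,0,0],"grip":1},{"delta_pos":[0,0,0],"rotation":[0,0,0],"grip":1},{"delta_pos":[0,0,0],"rotation":[0,0,0],"grip":1},{"delta_pos":[0,0,0],"rotation":[0,0,0],"grip":1}]' 60
python3 go.py .5035 .123 .050 .157
```

```text
t: 11.42
position: [0.5043, 0.1226, 0.0507]
eef_rot: [[-0.987, -0.158, 0.001], [-0.158, 0.987, 0.0], [-0.001, 0.0, -1.0]]
force: [-0.1, 0.1, -0.9]
gripper_width: 0.0104
grip_force: 60.3
units [0.017 0.012 0.017] yawerr units 0.0009937869478461002 tilt [0.001  0.0002] q [ 0.11  0.26 -0.47  0.84  0.   -0.04] F [-0.1  0.1 -0.9]
```

```bash
python3 -m creep '[{"delta_pos":[0,0,-0.5],"rotation":[0,0,0],"grip":1},{"delta_pos":[0,0,-0.8],"rotation":[0,0,0],"grip":1},{"delta_pos":[0,0,-0.9],"rotation":[0,0,0],"grip":1},{"delta_pos":[0,0,-0.9],"rotation":[0,0,0],"grip":1},{"delta_pos":[0,0,-0.5],"rotation":[0,0,0],"grip":1},{"delta_pos":[-0.1,-0.7,0],"rotation":[0,0,0],"grip":1},{"delta_pos":[-0.1,-0.9,0],"rotation":[0,0,0],"grip":1},{"delta_pos":[-0.2,-0.9,0],"rotation":[0,0,0],"grip":1},{"delta_pos":[-0.2,-0.9,0],"rotation":[0,0,0],"grip":1},{"delta_pos":[-0.2,-0.9,0],"rotation":[0,0,0],"grip":1},{"delta_pos":[0,-0.7,0],"rotation":[0,0,0],"grip":1},{"delta_pos":[0,-0.44,0],"rotation":[0,0,0],"grip":1},{"delta_pos":[0,0,0.6],"rotation":[0,0,0],"grip":1},{"delta_pos":[0,0,0.3],"rotation":[0,0,0],"grip":1},{"delta_pos":[0,0,0],"rotation":[0,0,0],"grip":1},{"delta_pos":[0,0,0],"rotation":[0,0,0],"grip":1}]' 60
python3 go.py .5707 -.0873 .150 .150
cat > ov.py <<'E'
import sys
from h import *
nm=sys.argv[1];dx=float(sys.argv[2]) if len(sys.argv)>2 else 0
pt=[.57066,-.08726,.15012]
s=r.get_state();R=s["eef_rot"];p=s["position"]
yaw=np.arctan2(-R[1,0],-R[0,0]);pg=[p[0]+dx*np.cos(yaw),p[1]+dx*np.sin(yaw),yaw];zb=p[2]-.0447
t=[]
for n,x,y in [("side",200,195),("top",296,175)]:
    c=eyes.camera(n);k=8
    im=cv2.resize(c["color"][y:y+75,x:x+50,::-1] if 0 else c["color"][:,:,::-1],None,fx=k,fy=k,interpolation=cv2.INTER_CUBIC)
    im=np.clip(im*1.8,0,255).astype(np.uint8)
    def poly(p,P,col,cl=True): cv2.polylines(im,[((proj(c,W(p,P))+.5)*k-.5).round().astype(int)],cl,col,1,cv2.LINE_AA)
    for yy in(-.0055,.0055):
        o=[(-.048,yy,0),(.048,yy,0),(.048,yy,.028),(.031,yy,.028),(.031,yy,.09),(-.031,yy,.09),(-.031,yy,.028),(-.048,yy,.028)]
        poly(pg,[(a,b,z+zb) for a,b,z in o],(0,0,255) if yy<0 else (255,0,255))
    for z,h in((.076,.0087),(.066,.0062)): 
        for sg in(1,-1): poly(pt,[(sg*.036,-h,z),(sg*.049,-h,z),(sg*.049,h,z),(sg*.036,h,z)],(0,255,0) if z>.07 else (255,128,0))
    t.append(im[y*k:y*k+600,x*k:x*k+(640 if n=="side" else 400)])
a=np.hstack([t[0][:,:],t[1]]);a=cv2.resize(a,(800,int(600*800/a.shape[1])),interpolation=cv2.INTER_AREA);cv2.imwrite(f"pics/{nm}.png",a)
E
python3 ov.py ov2
```

```text
t: 13.42
position: [0.5702, -0.0869, 0.1587]
eef_rot: [[-0.987, -0.159, 0.001], [-0.159, 0.987, -0.0], [-0.001, -0.0, -1.0]]
force: [0.9, 0.5, -1.3]
gripper_width: 0.0103
grip_force: 60.4
units [-0.012 -0.012  0.217] yawerr units 0.005950368602717944 tilt [ 0.0007 -0.0001] q [-0.26  0.24 -0.23  1.1   0.   -0.42] F [ 0.9  0.5 -1.3]
```

View pics/ov2.png

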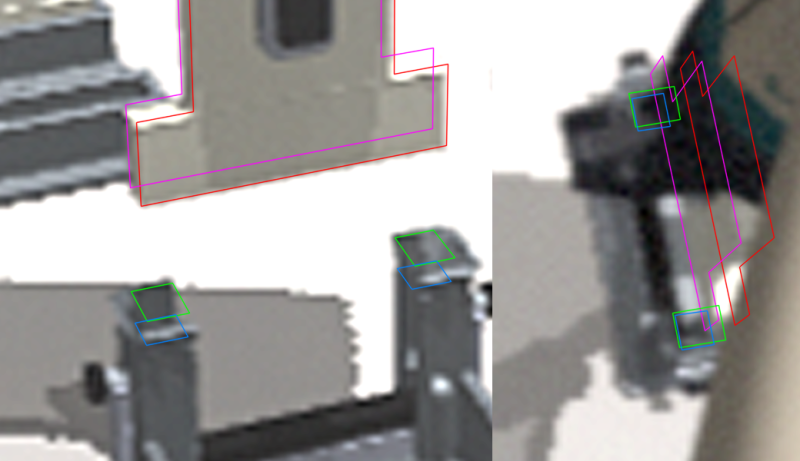

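The gate in hand matches its predicted outline in the side view to under 1 mm. Its foot's lower corners are at (143,205) and (445,145). The post mouths lie about 3-4 px from their predicted outlines, so the tray may be up to 3 mm further to -y. I'll lower to just above the mouth and compare directly.

```bash
python3 -m creep '[{"delta_pos":[0,-0.05,0.4],"rotation":[0,0,0.005],"grip":1},{"delta_pos":[0,0,0.3],"rotation":[0,0,0],"grip":1},{"delta_pos":[0,0,0.15],"rotation":[0,0,0],"grip":1},{"delta_pos":[0,0,0],"rotation":[0,0,0],"grip":1},{"delta_pos":[0,0,0],"rotation":[0,0,0],"grip":1}]'
python3 go.py .5707 -.0873 .1237 .150
python3 ov.py ov3; python3 - <<'E'
from h import *
a=cv2.imread("pics/ov3.png")
t=[]
c=eyes.camera("side")["color"][:,:,::-1]
for x,y in((210,232),(250,225)):
    t.append(cv2.resize(np.clip(c[y:y+30,x:x+40]*1.6,0,255).astype(np.uint8),(400,300),interpolation=cv2.INTER_CUBIC))
b=cv2.resize(a,(520,int(a.shape[0]*.65)))[:300];o=np.zeros((300,800,3),np.uint8);o[:b.shape[0],:520]=b
cv2.imwrite("pics/z3.png",np.vstack([np.hstack(t),o]))
E
```

```text
t: 14.15
position: [0.5704, -0.0892, 0.1243]
eef_rot: [[-0.989, -0.15, 0.0], [-0.15, 0.989, -0.0], [-0.0, -0.0, -1.0]]
force: [-1.1, 1.0, -1.4]
gripper_width: 0.0104
grip_force: 60.4
units [-0.014  0.047  0.015] yawerr units 0.0005382338581962735 tilt [ 0.0004 -0.0001] q [-0.27  0.27 -0.27  1.03 -0.   -0.42] F [-1.1  1.  -1.4]
```

View pics/z3.png

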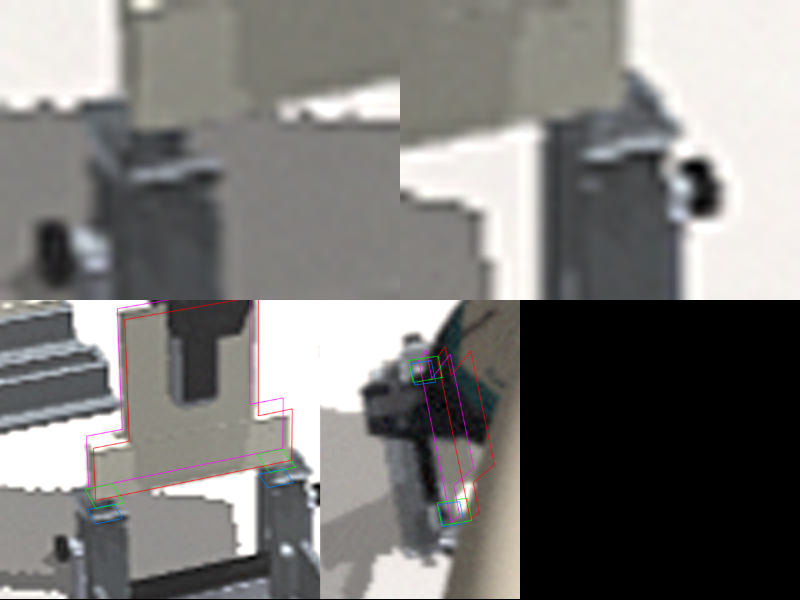

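```bash
python3 - <<'E'
from h import *
c=eyes.camera("side");R=cv2.Rodrigues(c["rvec"])[0];o=-R.T@np.ravel(c["tvec"])
def ray(u,v,z):
    d=R.T@np.linalg.inv(c["K"])@[u,v,1];return o+d*(z-o[2])/d[2]
s=r.get_state();p=s["position"];yaw=np.arctan2(-s["eef_rot"][1,0],-s["eef_rot"][0,0])
def loc(q): 
    d=q-p;return ((np.cos(yaw)*d[0]+np.sin(yaw)*d[1])*1e3).round(1),((-np.sin(yaw)*d[0]+np.cos(yaw)*d[1])*1e3).round(1)
for n,L,z in [("Lback",[(218.5,243),(227.5,240.5)],.076),("Lfront",[(222.5,249),(231,247.5)],.076),("Rback",[(263.5,233),(271,231.5)],.076),("Rfront",[(268.5,240),(276,238)],.076),
 ("gate bottom front",[((u+.5)/10-.5+210,(v+.5)/10-.5+232) for u,v in[(134,128),(240,108)]]+[((u+.5)/10-.5+250,(v+.5)/10-.5+225) for u,v in[(540,120),(622,104)]][:0]+[((140+.5)/10-.5+250,(120+.5)/10-.5+225),((222+.5)/10-.5+250,(105+.5)/10-.5+225)],p[2]-.0447)]:
    print(n,[loc(ray(u,v,z)) for u,v in L])
E
```

```text
Lback [(np.float64(-53.6), np.float64(8.6)), (np.float64(-35.6), np.float64(10.8))]
Lfront [(np.float64(-52.1), np.float64(-12.7)), (np.float64(-36.3), np.float64(-13.5))]
Rback [(np.float64(36.3), np.float64(11.3)), (np.float64(51.7), np.float64(11.2))]
Rfront [(np.float64(36.3), np.float64(-14.6)), (np.float64(52.0), np.float64(-13.3))]
gate bottom front [(np.float64(-48.6), np.float64(-4.2)), (np.float64(-28.6), np.float64(-4.8)), (np.float64(29.7), np.float64(-6.0)), (np.float64(46.0), np.float64(-6.7))]
```

The gate is about 1.3 mm off in local x, and the mouth centre is at about y = -1.4 mm. I'll correct both and go into the flare.

```bash
python3 -m creep '[{"delta_pos":[-0.025,-0.035,0],"rotation":[0,0,0],"grip":1},{"delta_pos":[0,0,0.1],"rotation":[0,0,0],"grip":1},{"delta_pos":[0,0,0.1],"rotation":[0,0,0],"grip":1},{"delta_pos":[0,0,0],"rotation":[0,0,0],"grip":1}]'
python3 -m creep '[{"delta_pos":[0,0,0.1],"rotation":[0,0,0],"grip":1},{"delta_pos":[0,0,0.1],"rotation":[0,0,0],"grip":1},{"delta_pos":[0,0,0],"rotation":[0,0,0],"grip":1}]'
```

```text
t: 14.85
position: [0.5708, -0.0902, 0.1154]
eef_rot: [[-0.989, -0.15, -0.001], [-0.15, 0.989, 0.0], [0.001, 0.001, -1.0]]
force: [0.2, -0.5, -1.2]
gripper_width: 0.0103
grip_force: 60.4
t: 15.22
position: [0.5723, -0.0884, 0.1089]
eef_rot: [[-0.989, -0.151, 0.002], [-0.151, 0.989, 0.005], [-0.003, 0.005, -1.0]]
force: [0.7, 6.0, 0.4]
gripper_width: 0.0103
grip_force: 60.9
```

```bash
python3 -m creep '[{"delta_pos":[0,0.05,0],"rotation":[0,0,0],"grip":1},{"delta_pos":[0,0,0],"rotation":[0,0,0],"grip":1},{"delta_pos":[0,0,0],"rotation":[0,0,0],"grip":1}]'
python3 -c "
from h import *
s=r.get_state();print(s['torque'].round(2),s['force'].round(2))"
```

```text
t: 15.6
position: [0.5714, -0.0881, 0.1082]
eef_rot: [[-0.989, -0.15, 0.001], [-0.15, 0.989, 0.001], [-0.001, 0.001, -1.0]]
force: [2.1, 3.5, 0.9]
gripper_width: 0.0102
grip_force: 60.7
[ 0.84 -0.3  -0.1 ] [2.15 3.48 0.94]
```

```bash
python3 -m creep '[{"delta_pos":[-0.015,0.035,0],"rotation":[0,0,0],"grip":1},{"delta_pos":[0,0,0.06],"rotation":[0,0,0],"grip":1},{"delta_pos":[0,0,0.06],"rotation":[0,0,0],"grip":1},{"delta_pos":[0,0,0],"rotation":[0,0,0],"grip":1}]'
```

```text
t: 16.1
position: [0.5713, -0.0873, 0.1029]
eef_rot: [[-0.989, -0.15, -0.0], [-0.15, 0.989, -0.001], [0.0, -0.001, -1.0]]
force: [-0.2, 0.1, -1.8]
gripper_width: 0.0102
grip_force: 60.3
```

```bash
python3 -m creep '[{"delta_pos":[0,0,0.1],"rotation":[0,0,0],"grip":1},{"delta_pos":[0,0,0.1],"rotation":[0,0,0],"grip":1},{"delta_pos":[0,0,0],"rotation":[0,0,0],"grip":1}]'
python3 -m creep '[{"delta_pos":[0,0,0.1],"rotation":[0,0,0],"grip":1},{"delta_pos":[0,0,0.1],"rotation":[0,0,0],"grip":1},{"delta_pos":[0,0,0],"rotation":[0,0,0],"grip":1}]'
```

```text
t: 16.48
position: [0.5713, -0.087, 0.0949]
eef_rot: [[-0.989, -0.15, -0.0], [-0.15, 0.989, -0.0], [0.0, -0.0, -1.0]]
force: [-0.0, -0.3, -1.8]
gripper_width: 0.0103
grip_force: 60.4
t: 16.85
position: [0.5713, -0.0869, 0.0867]
eef_rot: [[-0.989, -0.15, -0.0], [-0.15, 0.989, 0.0], [0.0, 0.0, -1.0]]
force: [0.4, 0.0, -2.4]
gripper_width: 0.0104
grip_force: 60.4
```

```bash
python3 -m creep '[{"delta_pos":[0,0,0.05],"rotation":[0,0,0],"grip":1},{"delta_pos":[0,0,0.05],"rotation":[0,0,0],"grip":1},{"delta_pos":[0,0,0],"rotation":[0,0,0],"grip":1}]'
python3 -m creep '[{"delta_pos":[0,0,0.05],"rotation":[0,0,0],"grip":1},{"delta_pos":[0,0,0.05],"rotation":[0,0,0],"grip":1},{"delta_pos":[0,0,0],"rotation":[0,0,0],"grip":1}]'
```

```text
t: 17.23
position: [0.5714, -0.0869, 0.0831]
eef_rot: [[-0.989, -0.15, -0.0], [-0.15, 0.989, -0.0], [0.0, 0.0, -1.0]]
force: [0.8, -0.2, -0.9]
gripper_width: 0.0101
grip_force: 60.4
t: 17.6
position: [0.5714, -0.087, 0.0791]
eef_rot: [[-0.989, -0.15, -0.0], [-0.15, 0.989, -0.0], [0.0, -0.0, -1.0]]
force: [-0.1, 0.4, -0.8]
gripper_width: 0.0104
grip_force: 60.5
```

```bash
for i in 1 2 3; do :; done; python3 -m creep '[{"delta_pos":[0,0,0.05],"rotation":[0,0,0],"grip":1},{"delta_pos":[0,0,0],"rotation":[0,0,0],"grip":1}]' | grep -E "position|force|t:"
python3 -m creep '[{"delta_pos":[0,0,0.05],"rotation":[0,0,0],"grip":1},{"delta_pos":[0,0,0],"rotation":[0,0,0],"grip":1}]'| grep -E "position|force|t:"
python3 -m creep '[{"delta_pos":[0,0,0.05],"rotation":[0,0,0],"grip":1},{"delta_pos":[0,0,0],"rotation":[0,0,0],"grip":1}]'| grep -E "position|force|t:"
```

```text
t: 17.85
position: [0.5716, -0.087, 0.0773]
eef_rot: [[-0.989, -0.15, 0.0], [-0.15, 0.989, 0.0], [-0.0, -0.0, -1.0]]
force: [0.2, 0.1, -0.1]
grip_force: 60.5
t: 18.1
position: [0.5716, -0.087, 0.0752]
eef_rot: [[-0.989, -0.15, 0.0], [-0.15, 0.989, -0.0], [-0.0, -0.0, -1.0]]
force: [0.8, -0.3, -0.0]
grip_force: 60.6
t: 18.35
position: [0.5714, -0.0869, 0.0731]
eef_rot: [[-0.989, -0.15, -0.0], [-0.15, 0.989, -0.0], [0.0, 0.0, -1.0]]
force: [-0.0, 0.1, -0.2]
grip_force: 60.6
```

```bash
python3 -m creep '[{"delta_pos":[0,0,0.05],"rotation":[0,0,0],"grip":1},{"delta_pos":[0,0,0],"rotation":[0,0,0],"grip":1}]' | grep -E "position|^force"
python3 -m creep '[{"delta_pos":[0,0,0.05],"rotation":[0,0,0],"grip":1},{"delta_pos":[0,0,0],"rotation":[0,0,0],"grip":1}]'| grep -E "position|^force"
```

```text
position: [0.5713, -0.0869, 0.071]
force: [1.4, 0.4, -1.3]
position: [0.5713, -0.0869, 0.069]
force: [0.7, -1.0, -0.6]
```

```bash
python3 -m creep '[{"delta_pos":[0,0,0.05],"rotation":[0,0,0],"grip":1},{"delta_pos":[0,0,0],"rotation":[0,0,0],"grip":1}]' | grep -E "position|^force"
```

```text
position: [0.5715, -0.087, 0.0672]
force: [-0.1, 0.1, -0.6]
```

```bash
python3 -m creep '[{"delta_pos":[0,0,0.05],"rotation":[0,0,0],"grip":1},{"delta_pos":[0,0,0],"rotation":[0,0,0],"grip":1}]' | grep -E "position|^force"
```

```text
position: [0.5715, -0.087, 0.0656]
force: [-0.1, -0.1, 2.8]
```

```bash
python3 -m creep '[{"delta_pos":[0,0,0.04],"rotation":[0,0,0],"grip":1},{"delta_pos":[0,0,0],"rotation":[0,0,0],"grip":1}]' | grep -E "position|^force"
```

```text
position: [0.5717, -0.087, 0.0646]
force: [-1.4, 0.5, 6.9]
```

```bash
python3 -m creep '[{"delta_pos":[0,0,0.03],"rotation":[0,0,0],"grip":1},{"delta_pos":[0,0,0],"rotation":[0,0,0],"grip":1}]' | grep -E "position|^force"
```

```text
position: [0.5717, -0.087, 0.0638]
force: [-2.5, 1.3, 8.9]
```

```bash
python3 -m creep '[{"delta_pos":[0,0,0.015],"rotation":[0,0,0],"grip":1},{"delta_pos":[0,0,0],"rotation":[0,0,0],"grip":1},{"delta_pos":[0,0,0],"rotation":[0,0,0],"grip":1}]' | grep -E "position|^force"
python3 -m creep '[{"delta_pos":[0,0,-0.03],"rotation":[0,0,0],"grip":1},{"delta_pos":[0,0,-0.03],"rotation":[0,0,0],"grip":1},{"delta_pos":[0,0,0],"rotation":[0,0,0],"grip":1}]' | grep -E "position|^force"
python3 -m creep '[{"delta_pos":[0,0,-0.03],"rotation":[0,0,0],"grip":1},{"delta_pos":[0,0,0],"rotation":[0,0,0],"grip":1}]' | grep -E "position|^force"
```

```text
position: [0.5717, -0.087, 0.0635]
force: [-3.4, 1.1, 10.1]
position: [0.5716, -0.087, 0.0651]
force: [-2.1, 0.2, 5.6]
position: [0.5716, -0.087, 0.0656]
force: [-1.0, -0.0, 3.1]
```

```bash
python3 -m creep '[{"delta_pos":[0,0,-0.03],"rotation":[0,0,0],"grip":1},{"delta_pos":[0,0,0],"rotation":[0,0,0],"grip":1},{"delta_pos":[0,0,0],"rotation":[0,0,0],"grip":1}]' | grep -E "position|^force"
python3 - <<'E'
from h import *
s=r.get_state();print(s['t'],s['torque'].round(2),s['force'].round(2),s['eef_rot'].round(4).tolist())
c=eyes.camera("side")["color"][:,:,::-1]
t=[cv2.resize(np.clip(c[y:y+60,x:x+40]*2.,0,255).astype(np.uint8),(400,600),interpolation=cv2.INTER_CUBIC) for x,y in((210,210),(250,205))]
cv2.imwrite("pics/z4.png",np.hstack(t))
E
```

```text
position: [0.5714, -0.0869, 0.0658]
force: [3.6, -1.2, -7.6]
21.225 [-0.18 -0.79  0.  ] [ 3.62 -1.25 -7.63] [[-0.9886, -0.1503, -0.0004], [-0.1503, 0.9886, 0.0002], [0.0003, 0.0002, -1.0]]
```

View pics/z4.png

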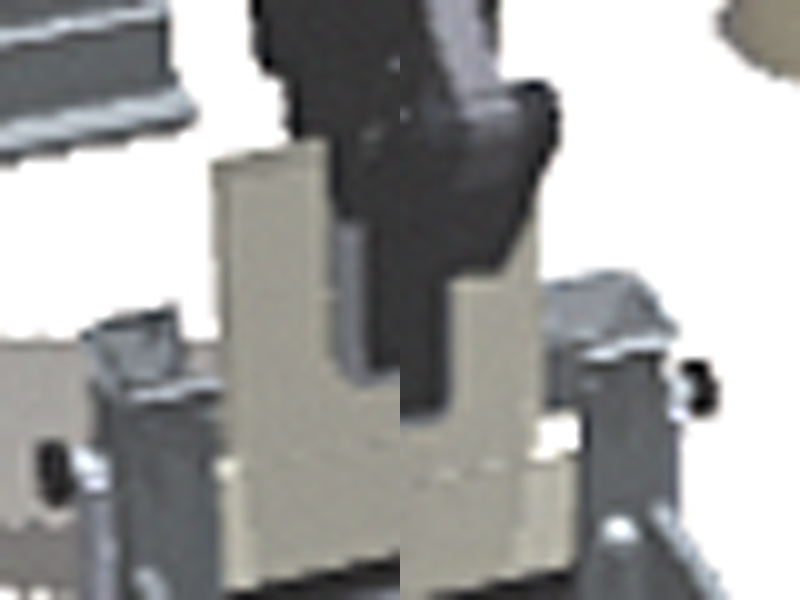

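The gate pulls back with -7.6 N when lifted, so the catches are holding. It sits level, with its shoulders between the posts. I'll press once more to about 10 N, ease off and let go.

```bash
python3 -m creep '[{"delta_pos":[0,0,0.06],"rotation":[0,0,0],"grip":1},{"delta_pos":[0,0,0.06],"rotation":[0,0,0],"grip":1},{"delta_pos":[0,0,0],"rotation":[0,0,0],"grip":1}]' | grep -E "position|^force"
python3 -m creep '[{"delta_pos":[0,0,-0.05],"rotation":[0,0,0],"grip":1},{"delta_pos":[0,0,-0.03],"rotation":[0,0,0],"grip":1},{"delta_pos":[0,0,0],"rotation":[0,0,0],"grip":1}]' | grep -E "position|^force"
python3 -m creep '[{"delta_pos":[0,0,0],"rotation":[0,0,0],"grip":0.3},{"delta_pos":[0,0,0],"rotation":[0,0,0],"grip":0.3},{"delta_pos":[0,0,0],"rotation":[0,0,0],"grip":0.3},{"delta_pos":[0,0,-0.3],"rotation":[0,0,0],"grip":0.3},{"delta_pos":[0,0,-0.8],"rotation":[0,0,0],"grip":0.3},{"delta_pos":[0,0,-0.9],"rotation":[0,0,0],"grip":0.3},{"delta_pos":[0,0,-0.9],"rotation":[0,0,0],"grip":0.3},{"delta_pos":[0.8,0.8,-0.9],"rotation":[0,0,0],"grip":0.3},{"delta_pos":[0.8,0.8,0],"rotation":[0,0,0],"grip":0.3},{"delta_pos":[0.8,0.8,0],"rotation":[0,0,0],"grip":0.3},{"delta_pos":[0,0.8,0],"rotation":[0,0,0],"grip":0.3},{"delta_pos":[0,0,0],"rotation":[0,0,0],"grip":0.3}]'
python3 - <<'E'
from h import *
t=[]
for n,x,y in(("side",205,200),("side",155,150),("top",300,177),("top",160,213)):
    c=eyes.camera(n)["color"][:,:,::-1]
    t.append(cv2.resize(np.clip(c[y:y+75,x:x+100]*1.8,0,255).astype(np.uint8),(400,300),interpolation=cv2.INTER_CUBIC))
cv2.imwrite("pics/fin.png",np.vstack([np.hstack(t[:2]),np.hstack(t[2:])]))
E
```

```text
position: [0.5717, -0.087, 0.0639]
force: [-2.7, 1.1, 8.3]
position: [0.5715, -0.087, 0.0656]
force: [-0.2, -0.6, 3.2]
t: 23.52
position: [0.4567, 0.0265, 0.2181]
eef_rot: [[-0.988, -0.153, 0.001], [-0.153, 0.988, 0.0], [-0.001, -0.0, -1.0]]
force: [-0.1, -0.7, -0.8]
gripper_width: 0.03
grip_force: 0.0
```

View pics/fin.png

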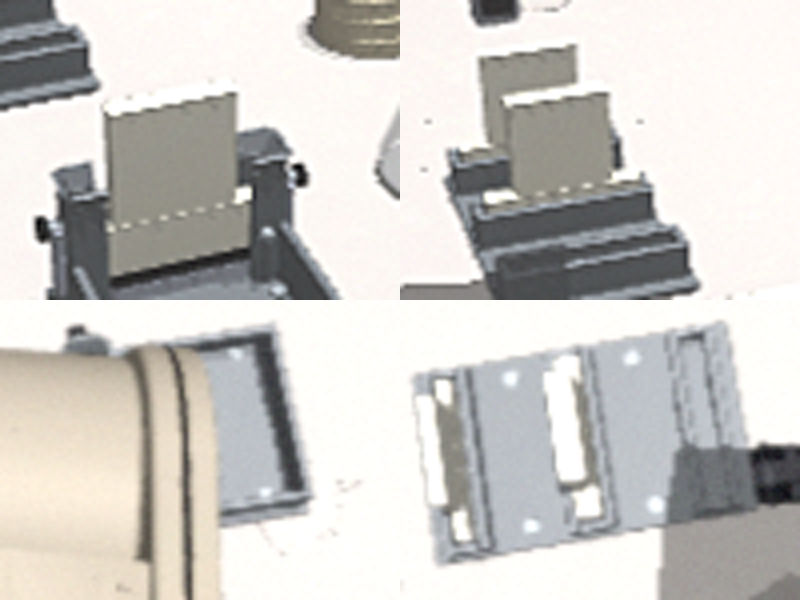

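```bash
python3 - <<'E'
from h import *
c=eyes.camera("side");g=cv2.GaussianBlur(c["color"].astype(np.float32).mean(2),(0,0),.6)
def edge(pose,y,z0,lab):
    xs=np.linspace(-.027,.027,28);zs=np.linspace(z0-.008,z0+.006,141);out=[]
    for x in xs:
        q=proj(c,W(pose,np.c_[np.full_like(zs,x),np.full_like(zs,y),zs])).astype(np.float32)
        p=cv2.remap(g,q[None,:,0],q[None,:,1],cv2.INTER_CUBIC)[0]
        d=np.clip(np.gradient(p),0,None);k=d.argmax();w=slice(max(0,k-12),k+13);out.append((d[w]*zs[w]).sum()/d[w].sum())
    m=np.polyfit(xs,out,1);print(lab,"z centre mm",round(m[1]*1e3,2),"tilt mm per 96:",round(m[0]*96,2),"sd",np.std(np.array(out)-np.polyval(m,xs)).round(5))
edge([.5714,-.0870,.150],-.0055,.111,"tray gate")
edge([.4918,.1971,.157],-.007,.096,"rack mid 14")
edge([.4801,.2712,.157],-.004,.096,"rack 8")
E
```

```text
tray gate z centre mm 109.35 tilt mm per 96: 0.45 sd 0.00043
rack mid 14 z centre mm 93.92 tilt mm per 96: 0.13 sd 0.00027
rack 8 z centre mm 93.56 tilt mm per 96: -0.53 sd 0.00037
```

The gate stands level in the groove at the held height, and the other two gates are still in the rack. The gripper is clear.

```bash
python3 -c "
from workcell import r
print(r.job_done())"
```

```text
the job is handed in; nothing more can be done
None
```

I slid the 11 mm gate (pinched at 10.4 mm; the others at 7.8 and 13.8 mm) into the groove and pressed it to about 10 N; a lift test met firm resistance, it stood level after release, and I handed in at about 24 s with the other two gates in the rack and the glassware untouched, though no reading showed each catch separately.

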